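Four goldsmith's tools back on their outline mats

TASK

Tidy the goldsmith's bench: set each of the four tools (steel bench block, red-lidded polish tin, wooden ring clamp, try square) down gently and flat on the leather mat that bears its own dark silhouette, centred on the silhouette and turned to fit it. Do not shift or knock over the little green glass jar standing among them, and leave all four tools lying still.

Things in the scene. Friction and masses are not known exactly. Their poses are not given: they have to be found in the camera images.
- bench_block: Loose bright steel bench block, a square slab 50 x 50 mm and 20 mm high, about 0.4 kg. Origin: centre of its underside; x and y run parallel to its sides, z up. Any quarter turn is as good as another.
- polish_tin: Loose round tin of polishing compound, 56 mm across and 30 mm high, aluminium with a red lid, about 0.11 kg, standing upright (lid up, to stay so). Origin: centre of its underside, z up along its axis.
- ring_clamp: Loose wooden ring clamp lying flat: two pale wooden jaws one over the other with a brass band, a rigid bar 130 mm long (x), 26 mm wide (y, 27 mm at the band) and 22 mm high, about 0.07 kg. Origin: centre of its underside; the brass band is 28 mm from it towards +x. Either end may point either way.
- try_square: Loose L-shaped try square lying flat, about 0.18 kg, rigid: a brass stock 16 mm wide (x from -8 to 8 mm), 76 mm long (y from -30 to 46 mm) and 16 mm high, and a flat steel blade 3 mm thick at bench level running along +x from x = 8 to 80 mm, y from 30 to 46 mm. Origin: on the underside in the middle of the stock's width, 30 mm from the stock's free end, a good place to grip across the stock (fingers closing along x); z up. It must stay this side up.
- mat_block: Tan leather mat, 3 mm thick, fixed to the bench; 92 x 92 mm, with a dark square silhouette 62 x 62 mm at its middle. Origin: centre of its underside; x and y parallel to the sides of mat and silhouette.
- mat_tin: Tan leather mat, 3 mm thick, fixed to the bench; 96 x 96 mm, with a dark round silhouette 68 mm across at its middle. Origin: centre of its underside.
- mat_clamp: Tan leather mat, 3 mm thick, fixed to the bench; 160 x 56 mm, with a dark long silhouette 142 x 38 mm at its middle. Origin: centre of its underside; x along the length.
- mat_square: Tan leather mat, 3 mm thick, fixed to the bench; 118 (x) x 106 (y) mm, with a dark L-shaped silhouette. Origin: centre of its underside. The try square fits with its x and y axes parallel to and pointing the same way as the mat's and its origin at x = -36 mm, y = -8 mm of the mat's frame (stock's silhouette: x -50 to -22, y -44 to 44 mm; blade's: up to x = 50, y 16 to 44 mm).
- glass_jar: Loose small green glass jar with a black cap, 34 mm across and 48 mm high, standing in the middle of the things. Not to be shifted or knocked over. Origin: centre of its underside.
Not all that is in view belongs to the job. Of the things like the polish_tin, leave any that is blue, pink or yellow; of the rest the smaller one is meant.

How it is judged:
At the end, for the whole second after the job is handed in: Each tool lies flat, still, on its own mat, within 10 mm of its place (try square: 10 mm in the mat's x and in y); block within 0.3 rad (any quarter turn), clamp 0.2 rad (either way round), try square 0.2 rad, pointing as its silhouette. Jar upright, within 30 mm of its start (horizontal distance between bench_block and mat_block below 0.01 m and z of bench_block in the frame of mat_block between -0.001 and 0.007 m and angle between each of bench_block, polish_tin, ring_clamp, try_square's own z axis and vertical below 0.1 rad and linear speed of each of bench_block, polish_tin, ring_clamp, try_square below 0.02 m/s and angular speed of each of bench_block, polish_tin, ring_clamp, try_square below 0.2 rad/s and horizontal distance between polish_tin and mat_tin below 0.01 m and z of polish_tin in the frame of mat_tin between -0.001 and 0.007 m and horizontal distance between ring_clamp and mat_clamp below 0.01 m and z of ring_clamp in the frame of mat_clamp between -0.001 and 0.007 m and z of try_square in the frame of mat_square between -0.001 and 0.007 m and (angle between the x axis of bench_block and the x axis of mat_block, either way round below 0.3 rad or angle between the x axis of bench_block and the y axis of mat_block, either way round below 0.3 rad) and angle between the x axis of ring_clamp and the x axis of mat_clamp, either way round below 0.2 rad and angle between the x axis of try_square and the x axis of mat_square, either way round below 0.2 rad and x of try_square in the frame of mat_square between -0.046 and -0.026 m and y of try_square in the frame of mat_square between -0.018 and 0.002 m and x of mat_square in the frame of try_square above 0.015 m and angle between glass_jar's own z axis and vertical below 0.2 rad and distance of glass_jar from where it was at the start of the episode below 0.03 m); the robot touches nothing.
It fails at once if the glass jar is shifted more than 30 mm or tipped (distance of glass_jar from where it was at the start of the episode above 0.03 m or angle between glass_jar's own z axis and vertical above 0.5 rad).
It fails at once if a tool is dropped from more than about 18 mm or flung (over 0.6 m/s while not held) ((linear speed of bench_block above 0.6 m/s and contact force between bench_block and the fingers below 0.1 N) or (linear speed of polish_tin above 0.6 m/s and contact force between polish_tin and the fingers below 0.1 N) or (linear speed of ring_clamp above 0.6 m/s and contact force between ring_clamp and the fingers below 0.1 N) or (linear speed of try_square above 0.6 m/s and contact force between try_square and the fingers below 0.1 N)).
It also fails if it takes over 120 s, if anything falls off the work surface, if the arm or the gripper's body presses on something with over 40 N, if the wrist force passes 120 N, or if a joint passes its speed limit or range.

ROBOT

A 6-joint arm with a two-finger parallel gripper is mounted at the origin on the work surface. World frame = base frame: x ahead of the robot, y to its left, z up, the work surface at z = 0. Lengths are in m, angles in rad, forces in N, time in s.
With the tool pointing down it reaches from about 0.375 to 0.925 m from the base axis. Payload 5.7 kg.
Tool frame: the origin (TCP) lies on the mounting face of the last link; the fingertips stand ctrl.tips_ahead ahead of it and the grasp point (between the pads) lies 163 mm ahead of it (ctrl.tips_ahead is the distance from the TCP to the fingertips, in m); z points along the fingers, x is the direction in which the jaws open and shut, and the axes are right-handed (so a half turn about z gives the same grasp; the last joint's range is limited). The gripper opens to 88 mm and grips with 3 to 60 N. Pads are 20 mm wide; open, the fingers measure 115 mm over their backs; the gripper's body (75 mm by 178 mm) begins 61 mm behind the grasp point.
Start: joints at [1.22, 0.359, 1.51, -0, 1.272, -0.115], TCP at [0.14, 0.583, 0.405] pointing down, gripper open.
Joint ranges: [-2.97, 2.97], [-1.01, 2.36], [0.21, 2.38], [-0.96, 4.11], [0.2, 2.71], [-2.98, 2.98]. Speed limits (rad/s): [2.39, 2.39, 3.14, 3.14, 3.14, 3.14].

INTERFACE

Orientations are given as a unit quaternion [w, x, y, z].
In Python, from rig import ctrl, viewer gives the robot as it stands.
- The arm moves only by the tool servo_tool, never from a script. Its argument "targets" is a list of rows, each an object of numbers: "x", "y", "z": the shift along the world's x, y, z in mm; "rx", "ry", "rz": the turn, a rotation vector about the world's x, y, z in rad. A call has 1 to 8 rows; each row shifts and turns the pose as measured when the row begins; what a row does not reach is not made up. A row lasts 1/8 s, in which the tool goes at most 62.5 mm and 10.7 degrees, less where a joint would pass 70% of its speed; a pose out of reach is approached as far as the arm can. A call with a gripper value outside its range is refused whole. "gripper" is the gripper's target within -1 to 1 (fully open at 1, half-way at 0, shut at -1), set as the call begins (left out, the last holds). The fingers move at their own pace and stop on an object; "newtons" is the grip in N (left out, the last holds). Time passes only in rows, so rows that do not move let the fingers close. It gives the time, the measured TCP pose, the force and the opening at its end, in the units of the state.
- ctrl.get_obs(): the state, without advancing time (a new reading comes with each control period).
- viewer.camera(name): name is "scene" or "top" or "wrist"; returns (picture, depth): 384x512x3 uint8, red, green, blue; 384x512 float32, m along the optical axis (not along the pixel's ray), 0 where there is no reading.
- viewer.camera_info(name): a dict with "fx", "fy", "cx", "cy" (pixels), "world_from_camera" (4x4, takes a point from camera to world coordinates); the wrist camera has in their place "T_tool_cam" (4x4, takes a point from camera to tool coordinates, whose origin is the TCP and whose axes are the tool frame's). Camera axes: x right, y down, z forward; pixel columns grow to the right and rows downward; lengths in m; the calibration is good to about 2 mm. A picture is of the moment at which its call begins: read the wrist's pose just before it. camera_info takes no time and is no camera call.
- ctrl.hand_in(): hands the job in, once; it reports no verdict.
The state is a dict: "time": time; "joints": joint angles; "joint_vel": joint speeds; "joint_torque": joint torques, N m; "tcp_pos": TCP position; "eef_rot": TCP orientation; "wrist_force": force on the tool from outside, world axes, zero at the start; "wrist_torque": the same for the moment, N m; "gripper_width": opening from 0.0 (shut) to 1.0 (fully open).
Only numpy, scipy, OpenCV 4.12 (cv2) and the standard library are available. Lean on these libraries where they do the work, as an engineer would, in place of code of your own. Each camera call takes 0.05 s, during which the arm holds its last target. There are 200 camera calls.

## Working session

There is one attempt and no reset: what is moved stays moved. The work goes in short steps, Python scripts to look and compute and a tool call to move; the robot and the scene stay as the last step left them, time stands still between calls to the robot, and variables do not carry over. Pictures are saved under pics/ and viewed, about 12 in all and at most 16, crops included, and the job is handed in when it is done.

Besides the shell and the picture viewer there is one more tool, called after "Request:" as name(argument=value, ...) on one line, values as JSON. servo_tool: Moves the arm, as the interface text tells. Its arguments: {"type":"object","properties":{"targets":{"type":"array"},"gripper":{"type":"number"},"newtons":{"type":"number"}},"required":["targets"]}

```bash
mkdir -p pics; ls; python3 - <<'E'
from rig import ctrl, viewer
import cv2
for n in ("top","scene"):
    p,d=viewer.camera(n); cv2.imwrite(f"pics/{n}0.png",cv2.resize(p[:,:,::-1],(800,600),interpolation=cv2.INTER_CUBIC))
    i=viewer.camera_info(n); print(n,i)
print(ctrl.tips_ahead, viewer.camera_info("wrist")); print(ctrl.get_obs())
E
```

```text
pics
top {'fx': 377.1916486914633, 'fy': 377.1916486914633, 'cx': 256.51765874202, 'cy': 198.9848020931211, 'world_from_camera': array([[ 0.03028641, -0.99789318,  0.05737544,  0.38688007],
       [-0.99952914, -0.03051886, -0.00317922, -0.00716676],
       [ 0.00492356, -0.05725214, -0.99834761,  1.05402279],
       [ 0.        ,  0.        ,  0.        ,  1.        ]])}
scene {'fx': 432.6175298462095, 'fy': 432.6175298462095, 'cx': 248.58656001596617, 'cy': 191.02756211014878, 'world_from_camera': array([[ 0.36811172,  0.79404247, -0.48372546,  0.99754761],
       [ 0.92973177, -0.31973831,  0.18266428, -0.19358444],
       [-0.00962237, -0.51697579, -0.85594593,  0.96212854],
       [ 0.        ,  0.        ,  0.        ,  1.        ]])}
0.182 {'fx': 338.369621484573, 'fy': 338.369621484573, 'cx': 252.16429049994733, 'cy': 189.34224035496706, 'T_tool_cam': array([[ 9.99999231e-01, -9.16281850e-04, -8.35623544e-04,
         1.64227068e-05],
       [ 1.11145083e-03,  9.61093169e-01,  2.76222165e-01,
        -7.55178175e-02],
       [ 5.50014724e-04, -2.76222881e-01,  9.61093449e-01,
         2.02179126e-02],
       [ 0.00000000e+00,  0.00000000e+00,  0.00000000e+00,
         1.00000000e+00]])}
{'time': 0.1, 'joints': array([ 1.21992175e+00,  3.59411912e-01,  1.51130714e+00, -7.05448962e-06,
        1.27249421e+00, -1.15129080e-01]), 'joint_vel': array([-1.89175555e-03, -1.24830896e-03, -2.28089141e-03, -9.21063227e-05,
       -1.91794769e-03,  2.62566653e-04]), 'joint_torque': array([ 1.76287653e-03, -5.16359460e+01, -2.71412247e+01,  6.79462496e-02,
        2.77043885e-02, -9.01179931e-06]), 'tcp_pos': array([0.14005618, 0.58309671, 0.40391245]), 'eef_rot': array([ 4.28058450e-04,  7.85355047e-01,  6.19045066e-01, -6.88017483e-04]), 'wrist_force': array([0.21140324, 0.40428201, 0.65014412]), 'wrist_torque': array([-0.07999211, -0.02449604, -0.05594905]), 'gripper_width': 1.001322082545705}
```

View pics/top0.png

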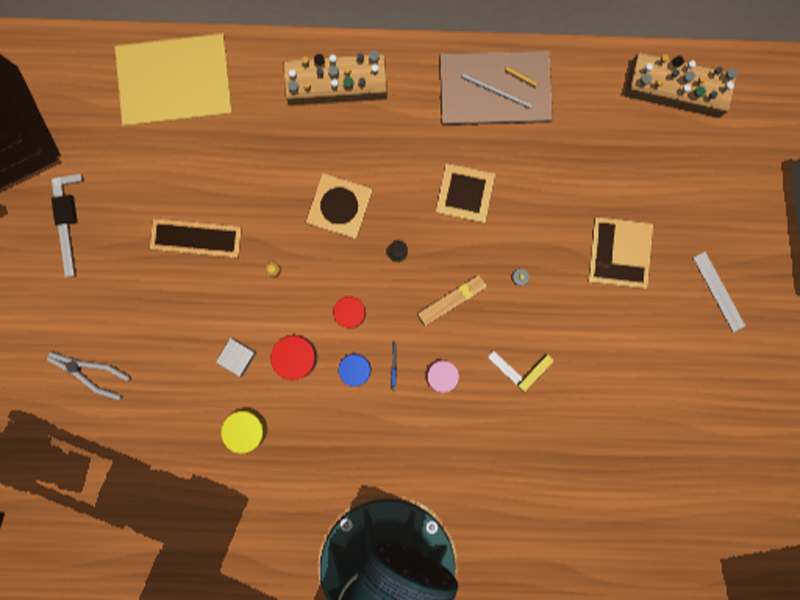

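View pics/scene0.png

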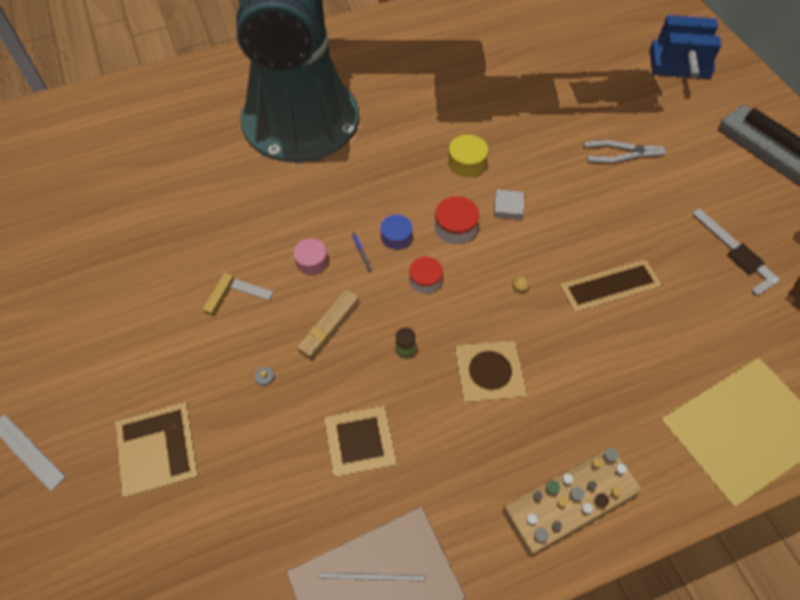

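The top view (800×600) shows the tools: block (236,357), small red tin (349,312), clamp (452,301), square with its corner at (522,386). The mats are clamp (196,238), tin (339,206), block (466,193) and square (621,253), and the jar is at (397,251). The scene view shows the same items from the far side. I'll triangulate these from the two views.

```bash
cat > h.py <<'E'
import numpy as np, cv2
from rig import ctrl, viewer
from scipy.spatial.transform import Rotation as R
def wfc(n):
    i=viewer.camera_info(n)
    if n!="wrist": return i,i["world_from_camera"]
    o=ctrl.get_obs(); q=o["eef_rot"]; T=np.eye(4)
    T[:3,:3]=R.from_quat([q[1],q[2],q[3],q[0]]).as_matrix(); T[:3,3]=o["tcp_pos"]
    return i,T@i["T_tool_cam"]
def ray(i,T,u,v):
    return T[:3,3], T[:3,:3]@np.array([(u-i["cx"])/i["fx"],(v-i["cy"])/i["fy"],1.])
def onplane(i,T,u,v,z):
    o,d=ray(i,T,u,v); return o+d*(z-o[2])/d[2]
def tri(r1,r2):
    (a,d),(b,e)=r1,r2; s,t=np.linalg.lstsq(np.c_[d,-e],b-a,rcond=None)[0]
    p,q=a+s*d,b+t*e; return (p+q)/2,np.linalg.norm(p-q)
E
python3 - <<'E'
from h import *
P={'block':((236,357),(509,200)),'tin':((349,312),(426,271)),'clamp':((452,301),(330,322)),'sq_corner':((522,387),(231,277)),'sq_stockend':((550,358),(209,309)),'sq_bladetip':((492,354),(270,294)),
'm_clamp':((196,238),(611,285)),'m_tin':((339,206),(490,370)),'m_block':((466,193),(360,440)),'m_sq':((621,253),(156,449)),'jar':((397,251),(405,336)),'bigtin':((293,357),(457,214)),'blue':((354,370),(397,229)),'pink':((443,376),(310,252))}
it,Tt=wfc("top"); is_,Ts=wfc("scene")
for k,(a,b) in P.items():
    p,e=tri(ray(it,Tt,a[0]/1.5625,a[1]/1.5625),ray(is_,Ts,b[0]/1.5625,b[1]/1.5625)); print(k,(p*1000).round(),round(e*1000,1))
E
```

```text
block [358. 276.  25.] 6.0
tin [442.  82.  26.] 3.8
clamp [468. -98.  16.] 5.9
sq_corner [ 320. -224.   11.] 7.7
sq_stockend [ 372. -272.   18.] 5.6
sq_bladetip [ 376. -172.    9.] 5.4
m_clamp [569. 365.   1.] 5.2
m_tin [634. 109.   1.] 3.6
m_block [ 665. -120.    2.] 4.9
m_sq [ 565. -403.   -2.] 4.3
jar [549.   1.  41.] 2.5
bigtin [361. 174.  38.] 3.8
blue [341.  70.  23.] 4.5
pink [336. -85.  30.] 3.6
```

Request:
servo_tool(targets=[{"x":36,"y":-48,"z":6,"rz":0.03},{"x":36,"y":-48,"z":6,"rz":0.03},{"x":36,"y":-48,"z":6,"rz":0.03},{"x":36,"y":-48,"z":6,"rz":0.03},{"x":36,"y":-48,"z":6,"rz":0.03},{"x":36,"y":-48,"z":6,"rz":0.03},{"x":36,"y":-48,"z":6,"rz":0.03},{"x":36,"y":-48,"z":6,"rz":0.03}])

```text
invalid input
```

Request:
servo_tool(targets=[{"x":36,"y":-48,"z":6,"rx":0,"ry":0,"rz":0.03},{"x":36,"y":-48,"z":6,"rx":0,"ry":0,"rz":0.03},{"x":36,"y":-48,"z":6,"rx":0,"ry":0,"rz":0.03},{"x":36,"y":-48,"z":6,"rx":0,"ry":0,"rz":0.03},{"x":36,"y":-48,"z":6,"rx":0,"ry":0,"rz":0.03},{"x":36,"y":-48,"z":6,"rx":0,"ry":0,"rz":0.03},{"x":36,"y":-48,"z":6,"rx":0,"ry":0,"rz":0.03},{"x":36,"y":-48,"z":6,"rx":0,"ry":0,"rz":0.03}])

```text
time: 1.1
tcp_pos: [0.4316, 0.1894, 0.4505]
eef_rot: [0.001, 0.7, 0.714, -0.001]
wrist_force: [1.1, 0.5, -0.4]
gripper_width: 0.998
```

```bash
cat > snap.py <<'E'
import sys; from h import *
n=sys.argv[1]; i,T=wfc("wrist"); p,d=viewer.camera("wrist")
np.savez(f"{n}.npz",p=p,d=d,T=T); cv2.imwrite(f"pics/{n}.png",cv2.resize(p[:,:,::-1],(800,600),interpolation=cv2.INTER_CUBIC))
o=ctrl.get_obs(); print(o["time"],o["tcp_pos"],abs(o["joint_vel"]).max())
E
python3 snap.py left
```

```text
1.15 [0.4359862  0.18455647 0.45146627] 0.23496142645122384
```

Request:
servo_tool(targets=[{"x":-2,"y":-55,"z":0,"rx":0,"ry":0,"rz":0},{"x":0,"y":-55,"z":0,"rx":0,"ry":0,"rz":0},{"x":0,"y":-55,"z":0,"rx":0,"ry":0,"rz":0},{"x":0,"y":-55,"z":0,"rx":0,"ry":0,"rz":0},{"x":0,"y":-55,"z":0,"rx":0,"ry":0,"rz":0},{"x":0,"y":-55,"z":0,"rx":0,"ry":0,"rz":0},{"x":0,"y":-55,"z":0,"rx":0,"ry":0,"rz":0},{"x":0,"y":-55,"z":0,"rx":0,"ry":0,"rz":0}])

```text
time: 2.15
tcp_pos: [0.4328, -0.2662, 0.4502]
eef_rot: [0.003, 0.7, 0.714, -0.0]
wrist_force: [1.2, 0.2, -0.1]
gripper_width: 1.003
```

```bash
python3 snap.py right
```

```text
2.2 [ 0.43331437 -0.27226254  0.45034807] 0.13916336439214197
```

View pics/left.png

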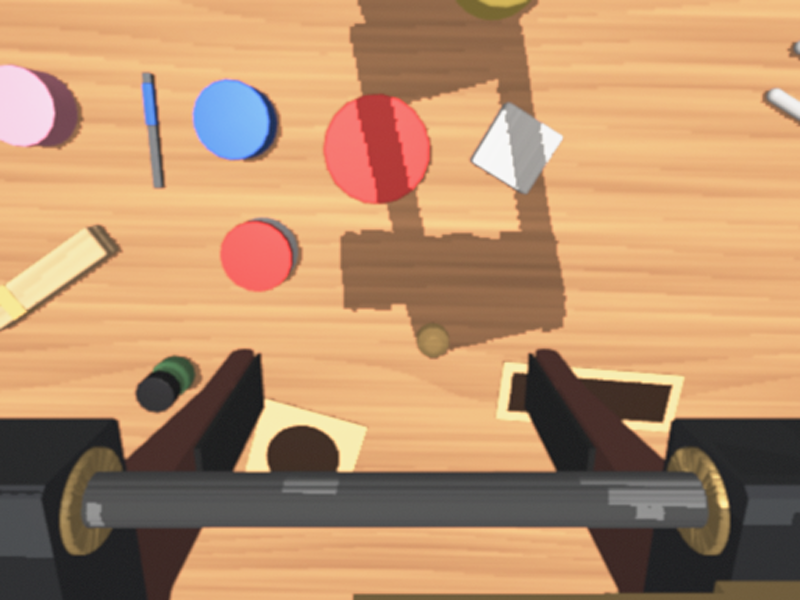

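View pics/right.png

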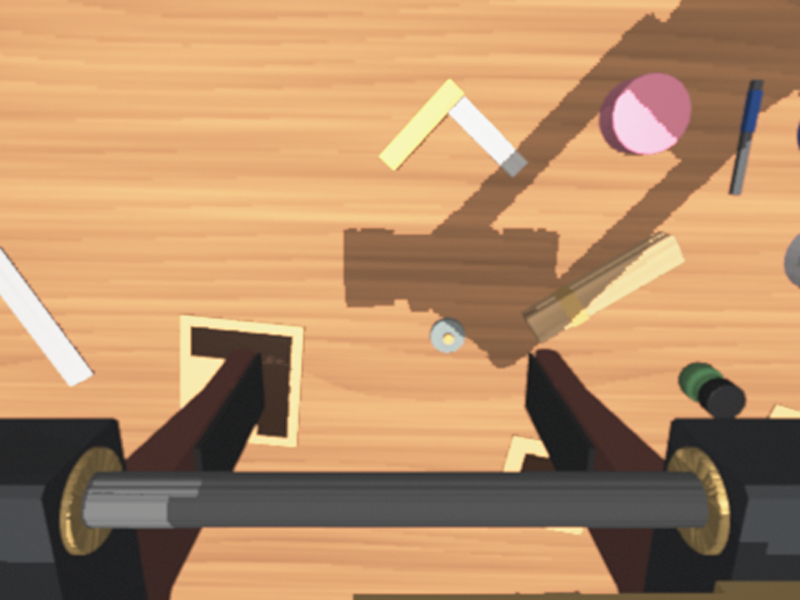

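Left view shows the block with corners (513,101),(563,138),(523,193),(471,158), and the tin at (257,256). Right view shows the square's stock from (390,163) to (455,88), its blade out to (517,168), and the clamp from (532,325) to (675,247). I'll refine the top faces with the depth, and the mats in the top picture.

```bash
cat > meas.py <<'E'
from h import *
def cloud(d,i,T):
    v,u=np.mgrid[:384,:512]; c=np.stack([(u-i["cx"])/i["fx"]*d,(v-i["cy"])/i["fy"]*d,d],-1)
    return c@T[:3,:3].T+T[:3,3]
def rect(w,ok,c,r,z0,z1):
    m=ok&(np.hypot(w[...,0]-c[0],w[...,1]-c[1])<r)&(w[...,2]>z0)&(w[...,2]<z1)
    q=(w[m]*1000).astype(np.float32)
    if len(q)<8: return None
    (cx,cy),(a,b),_=R0=cv2.minAreaRect(q[:,:2]); bx=cv2.boxPoints(R0); e=bx[1]-bx[0]; f=bx[2]-bx[1]
    L=e if np.hypot(*e)>np.hypot(*f) else f
    return len(q),np.round([cx,cy]),"mean",q.mean(0).round(1),"size",round(max(a,b)),round(min(a,b)),"longaxis deg",round(np.degrees(np.arctan2(L[1],L[0]))%180,1)
E
python3 - <<'E'
from meas import *
i=viewer.camera_info("wrist")
for n,S in (("left",{'block':(.358,.276,.045,.014,.03),'tin':(.442,.082,.045,.024,.04),'bigtin':(.361,.174,.06,.03,.06)}),("right",{'clamp':(.468,-.098,.085,.016,.03),'stock':(.346,-.248,.06,.011,.022),'jar':(.549,.001,.03,.035,.06)})):
    D=np.load(n+".npz"); w=cloud(D["d"],i,D["T"]); ok=D["d"]>0
    bg=ok&(abs(w[...,2])<.01); print(n,"bench z mm",np.median(w[bg][:,2])*1000)
    for k,(x,y,r,a,b) in S.items(): print(k,rect(w,ok,(x,y),r,a,b))
p,d=viewer.camera("top"); i,T=wfc("top"); np.savez("top.npz",p=p,d=d)
hsv=cv2.cvtColor(p,cv2.COLOR_RGB2HSV)
for k,c in {'m_clamp':(196,238),'m_tin':(339,206),'m_block':(466,193),'m_sq':(621,253)}.items():
    u,v=int(c[0]/1.5625),int(c[1]/1.5625); y0,x0=v-32,u-36
    g=p[y0:v+32,x0:u+36].astype(int); tan=(g[...,1]>140)&(g[...,2]>80); dark=(g.max(-1)<75)
    m=cv2.morphologyEx((tan|dark).astype(np.uint8),cv2.MORPH_CLOSE,np.ones((5,5)))
    cs,_=cv2.findContours(m,cv2.RETR_EXTERNAL,cv2.CHAIN_APPROX_NONE); C=max(cs,key=cv2.contourArea)
    for nm,CC in (("mat",C),("dark",max(cv2.findContours(dark.astype(np.uint8),cv2.RETR_EXTERNAL,cv2.CHAIN_APPROX_NONE)[0],key=cv2.contourArea))):
        W=np.array([onplane(i,T,a[0][0]+x0,a[0][1]+y0,.003)[:2]*1000 for a in CC],np.float32)
        RR=cv2.minAreaRect(W); bx=cv2.boxPoints(RR); e=bx[1]-bx[0]; f=bx[2]-bx[1]; L=e if np.hypot(*e)>np.hypot(*f) else f
        print(k,nm,np.round(RR[0],1),np.round(RR[1]),np.degrees(np.arctan2(L[1],L[0])).round(1)%180)
E
```

```text
left bench z mm -0.2163027675971818Traceback (most recent call last):
  File "<stdin>", line 6, in <module>
  File "meas.py", line 9, in rect
    (cx,cy),(a,b),_=R0=cv2.minAreaRect(q[:,:2]); bx=cv2.boxPoints(R0); e=bx[1]-bx[0]; f=bx[2]-bx[1]
                       ~~~~~~~~~~~~~~~^^^^^^^^^
cv2.error: OpenCV(4.12.0) /io/opencv/modules/imgproc/src/convhull.cpp:143: error: (-215:Assertion failed) total >= 0 && (depth == CV_32F || depth == CV_32S) in function 'convexHull'
```

```bash
sed -i 's/minAreaRect(q\[:,:2\])/minAreaRect(np.ascontiguousarray(q[:,:2]))/' meas.py
cat > m1.py <<'E'
from meas import *
i=viewer.camera_info("wrist")
for n,S in (("left",{'block':(.358,.276,.045,.014,.03),'tin':(.442,.082,.045,.024,.04),'bigtin':(.361,.174,.06,.03,.06)}),("right",{'clamp':(.468,-.098,.085,.016,.03),'stock':(.346,-.248,.06,.011,.022),'jar':(.549,.001,.03,.035,.06)})):
    D=np.load(n+".npz"); w=cloud(D["d"],i,D["T"]); ok=D["d"]>0
    for k,(x,y,r,a,b) in S.items(): print(k,rect(w,ok,(x,y),r,a,b))
p,d=viewer.camera("top"); i,T=wfc("top"); np.savez("top.npz",p=p,d=d)
for k,c in {'m_clamp':(196,238),'m_tin':(339,206),'m_block':(466,193),'m_sq':(621,253)}.items():
    u,v=int(c[0]/1.5625),int(c[1]/1.5625); y0,x0=v-32,u-36
    g=p[y0:v+32,x0:u+36].astype(int); tan=(g[...,1]>140)&(g[...,2]>80); dark=(g.max(-1)<75)
    m=cv2.morphologyEx((tan|dark).astype(np.uint8),cv2.MORPH_CLOSE,np.ones((5,5)))
    cs,_=cv2.findContours(m,cv2.RETR_EXTERNAL,cv2.CHAIN_APPROX_NONE); C=max(cs,key=cv2.contourArea)
    for nm,CC in (("mat",C),("dark",max(cv2.findContours(dark.astype(np.uint8),cv2.RETR_EXTERNAL,cv2.CHAIN_APPROX_NONE)[0],key=cv2.contourArea))):
        W=np.array([onplane(i,T,a[0][0]+x0,a[0][1]+y0,.003)[:2]*1000 for a in CC],np.float32)
        RR=cv2.minAreaRect(W); bx=cv2.boxPoints(RR); e=bx[1]-bx[0]; f=bx[2]-bx[1]; L=e if np.hypot(*e)>np.hypot(*f) else f
        print(k,nm,np.round(RR[0],1),np.round(RR[1]),np.degrees(np.arctan2(L[1],L[0])).round(1)%180)
E
python3 m1.py
```

```text
block (1891, array([357., 279.]), 'mean', array([356.9, 278.1,  19.6], dtype=float32), 'size', 50, 50, 'longaxis deg', np.float32(60.9))
tin (1639, array([442.,  81.]), 'mean', array([440.8,  81.6,  29.6], dtype=float32), 'size', 55, 54, 'longaxis deg', np.float32(135.1))
bigtin (3751, array([360., 175.]), 'mean', array([359.3, 174.1,  40.8], dtype=float32), 'size', 75, 75, 'longaxis deg', np.float32(135.1))
clamp (2194, array([ 469., -100.]), 'mean', array([467.4, -99.3,  21.4], dtype=float32), 'size', 130, 27, 'longaxis deg', np.float32(124.0))
stock (934, array([ 345., -250.]), 'mean', array([ 345. , -250.1,   15.8], dtype=float32), 'size', 75, 16, 'longaxis deg', np.float32(137.8))
jar (598, array([551.,  -2.]), 'mean', array([550. ,  -4.1,  45.8], dtype=float32), 'size', 31, 31, 'longaxis deg', np.float32(103.0))
m_clamp mat [568.6 363.5] [159.  58.] 86.5
m_clamp dark [568.6 363.6] [140.  34.] 86.3
m_tin mat [635.4 107.7] [96. 98.] 163.9
m_tin dark [635.7 108. ] [62. 62.] 46.6
m_block mat [ 665.8 -119.8] [93. 94.] 170.3
m_block dark [ 666.3 -119.9] [59. 58.] 79.5
m_sq mat [ 553.8 -400.5] [150. 201.] 91.8
m_sq dark [ 548.1 -400.6] [139. 201.] 91.8
```

Request:
servo_tool(targets=[{"x":-14,"y":3,"z":-33,"rx":0,"ry":0,"rz":-0.126},{"x":-14,"y":3,"z":-33,"rx":0,"ry":0,"rz":-0.126},{"x":-14,"y":3,"z":-33,"rx":0,"ry":0,"rz":-0.126},{"x":-14,"y":3,"z":-33,"rx":0,"ry":0,"rz":-0.126},{"x":-14,"y":3,"z":-33,"rx":0,"ry":0,"rz":-0.126},{"x":-14,"y":3,"z":-33,"rx":0,"ry":0,"rz":-0.126},{"x":0,"y":0,"z":0,"rx":0,"ry":0,"rz":0},{"x":0,"y":0,"z":0,"rx":0,"ry":0,"rz":0}])

```text
time: 3.25
tcp_pos: [0.3474, -0.2456, 0.2476]
eef_rot: [0.003, 0.92, 0.393, -0.003]
wrist_force: [-0.6, -0.1, 0.9]
gripper_width: 1.0
```

```bash
cat > st.py <<'E'
from h import *
def st():
    o=ctrl.get_obs(); q=o["eef_rot"]; M=R.from_quat([q[1],q[2],q[3],q[0]]).as_matrix()
    g=o["tcp_pos"]+.163*M[:,2]
    print("t",round(o["time"],2),"tcp",(o["tcp_pos"]*1000).round(1),"grasp",(g*1000).round(1),"zaxis",M[:2,2].round(4),"jaw deg",np.degrees(np.arctan2(M[1,0],M[0,0])).round(1),"w",round(o["gripper_width"],3),"F",o["wrist_force"].round(1),"j",o["joints"].round(2))
if __name__=="__main__": st()
E
python3 st.py; python3 - <<'E'
from h import *
D=np.load("right.npz"); i=viewer.camera_info("wrist")
c=[onplane(i,D["T"],a/1.5625,b/1.5625,.003)[:2]*1000 for a,b in ((181,316),(303,326),(296,446))]; a,b,d=np.array(c)
print(a,b,d,"centre",(a+d)/2,np.linalg.norm(a-b),np.linalg.norm(b-d),"xaxis deg",np.degrees(np.arctan2(*(d-b)[::-1])),"yaxis",np.degrees(np.arctan2(*(b-a)[::-1])))
E
```

```text
t 3.25 tcp [ 347.4 -245.6  247.6] grasp [ 346.8 -247.    84.7] zaxis [-0.0038 -0.0087] jaw deg 46.2 w 1.0 F [-0.6 -0.1  0.9] j [-0.77  0.35  2.05 -0.01  0.74 -1.57]
[ 503.50936963 -449.23176412] [ 510.46791305 -345.42693089] [ 627.39777483 -355.40632486] centre [ 565.45357223 -402.31904449] 104.03780431560195 117.35493547043687 xaxis deg -4.8780948550790235 yaxis 86.1649225744179
```

Request:
servo_tool(targets=[{"x":2,"y":-8,"z":-12,"rx":0.009,"ry":-0.004,"rz":0.028},{"x":0,"y":0,"z":-25,"rx":0,"ry":0,"rz":0},{"x":0,"y":0,"z":-20,"rx":0,"ry":0,"rz":0},{"x":0,"y":0,"z":-5,"rx":0,"ry":0,"rz":0},{"x":0,"y":0,"z":0,"rx":0,"ry":0,"rz":0}])

```text
time: 3.88
tcp_pos: [0.3559, -0.2572, 0.1908]
eef_rot: [0.008, 0.912, 0.411, 0.004]
wrist_force: [0.1, 0.0, 0.2]
gripper_width: 1.002
```

```bash
python3 st.py
```

```text
t 3.88 tcp [ 355.9 -257.2  190.8] grasp [ 357.9 -258.9   27.8] zaxis [ 0.0126 -0.0109] jaw deg 48.5 w 1.002 F [0.1 0.  0.2] j [-0.78  0.47  2.07  0.    0.59 -1.63]
```

Request:
servo_tool(targets=[{"x":-6,"y":3,"z":0,"rx":0.011,"ry":0.012,"rz":-0.01},{"x":0,"y":0,"z":-5,"rx":0,"ry":0,"rz":0},{"x":0,"y":0,"z":0,"rx":0,"ry":0,"rz":0}])

```text
time: 4.25
tcp_pos: [0.3502, -0.2545, 0.1874]
eef_rot: [0.001, 0.914, 0.406, 0.001]
wrist_force: [-0.1, -0.3, -0.0]
gripper_width: 1.002
```

```bash
python3 st.py
```

```text
t 4.25 tcp [ 350.2 -254.5  187.4] grasp [ 350.6 -254.7   24.4] zaxis [ 0.0022 -0.0017] jaw deg 47.9 w 1.002 F [-0.1 -0.3 -0. ] j [-0.79  0.48  2.08  0.    0.59 -1.63]
```

Good: tips 5 mm above the bench. I'll go 2 mm lower, close, then lift.

Request:
servo_tool(targets=[{"x":0,"y":0,"z":-2,"rx":0,"ry":0,"rz":0},{"x":0,"y":0,"z":0,"rx":0,"ry":0,"rz":0},{"x":0,"y":0,"z":0,"rx":0,"ry":0,"rz":0},{"x":0,"y":0,"z":0,"rx":0,"ry":0,"rz":0},{"x":0,"y":0,"z":0,"rx":0,"ry":0,"rz":0},{"x":0,"y":0,"z":0,"rx":0,"ry":0,"rz":0},{"x":0,"y":0,"z":0,"rx":0,"ry":0,"rz":0}], gripper=-1, newtons=30)

```text
time: 5.12
tcp_pos: [0.3503, -0.2545, 0.1854]
eef_rot: [0.001, 0.914, 0.406, 0.001]
wrist_force: [-0.0, 0.2, 0.4]
gripper_width: 0.246
```

```bash
python3 st.py
```

```text
t 5.12 tcp [ 350.3 -254.5  185.4] grasp [ 350.6 -254.8   22.4] zaxis [ 0.0023 -0.0018] jaw deg 47.9 w 0.246 F [-0.   0.2  0.4] j [-0.79  0.48  2.08  0.    0.58 -1.63]
```

Request:
servo_tool(targets=[{"x":0,"y":0,"z":0,"rx":0,"ry":0,"rz":0},{"x":0,"y":0,"z":0,"rx":0,"ry":0,"rz":0},{"x":0,"y":0,"z":0,"rx":0,"ry":0,"rz":0},{"x":0,"y":0,"z":0,"rx":0,"ry":0,"rz":0},{"x":0,"y":0,"z":10,"rx":0,"ry":0,"rz":0},{"x":0,"y":0,"z":20,"rx":0,"ry":0,"rz":0},{"x":0,"y":0,"z":20,"rx":0,"ry":0,"rz":0},{"x":0,"y":0,"z":15,"rx":0,"ry":0,"rz":0}])

```text
time: 6.12
tcp_pos: [0.3494, -0.2536, 0.2525]
eef_rot: [-0.001, 0.914, 0.406, -0.0]
wrist_force: [-0.1, -0.8, -2.0]
gripper_width: 0.181
```

Request:
servo_tool(targets=[{"x":22,"y":-19,"z":0,"rx":0,"ry":0,"rz":-0.114},{"x":22,"y":-19,"z":0,"rx":0,"ry":0,"rz":-0.114},{"x":22,"y":-19,"z":0,"rx":0,"ry":0,"rz":-0.114},{"x":22,"y":-19,"z":0,"rx":0,"ry":0,"rz":-0.114},{"x":22,"y":-19,"z":0,"rx":0,"ry":0,"rz":-0.114},{"x":22,"y":-19,"z":0,"rx":0,"ry":0,"rz":-0.114},{"x":22,"y":-19,"z":0,"rx":0,"ry":0,"rz":-0.114},{"x":0,"y":0,"z":0,"rx":0,"ry":0,"rz":0}])

```text
time: 7.12
tcp_pos: [0.506, -0.3885, 0.2581]
eef_rot: [-0.001, 1.0, 0.007, 0.0]
wrist_force: [-0.7, 0.4, -2.2]
gripper_width: 0.177
```

```bash
python3 st.py; python3 snap.py sq1
```

```text
t 7.12 tcp [ 506.  -388.5  258.1] grasp [ 506.2 -388.2   95.1] zaxis [0.0009 0.0013] jaw deg 0.8 w 0.177 F [-0.7  0.4 -2.2] j [-0.76  0.56  1.57  0.    1.01 -0.78]
7.175 [ 0.50491659 -0.38733606  0.25776498] 0.04900218763288971
```

View pics/sq1.png

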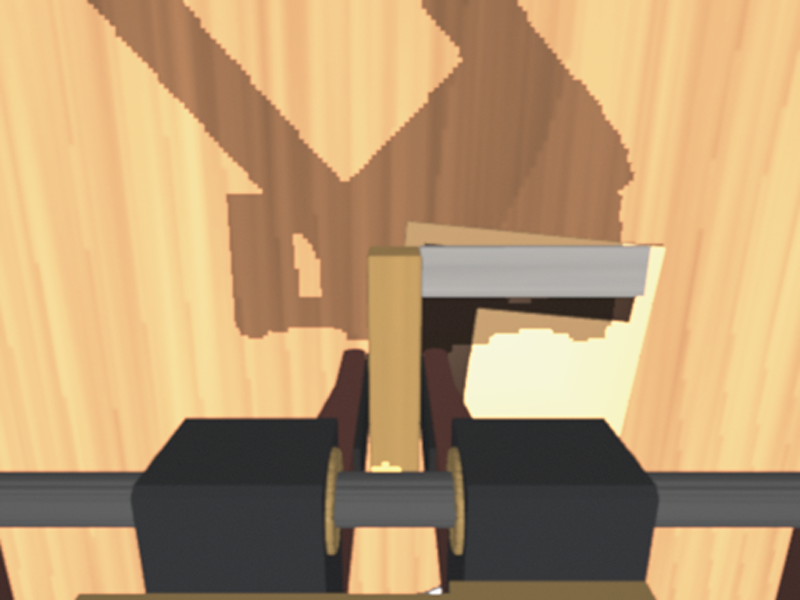

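Held squarely: stock at (395,250–470), blade at (535,270), parallel to the jaw axis. The mat's edge (408,222)→(620,243) is turned about −5°, as measured.

Request:
servo_tool(targets=[{"x":12,"y":-10,"z":0,"rx":0,"ry":0,"rz":-0.05},{"x":12,"y":-10,"z":0,"rx":0,"ry":0,"rz":-0.044},{"x":0,"y":0,"z":-15,"rx":0,"ry":0,"rz":0},{"x":0,"y":0,"z":-20,"rx":0,"ry":0,"rz":0},{"x":0,"y":0,"z":-15,"rx":0,"ry":0,"rz":0},{"x":0,"y":0,"z":-8,"rx":0,"ry":0,"rz":0},{"x":0,"y":0,"z":0,"rx":0,"ry":0,"rz":0}])

```text
time: 8.05
tcp_pos: [0.5217, -0.4004, 0.1949]
eef_rot: [-0.007, 0.999, -0.036, -0.006]
wrist_force: [-0.0, -0.5, -1.4]
gripper_width: 0.181
```

```bash
python3 st.py
```

```text
t 8.05 tcp [ 521.7 -400.4  194.9] grasp [ 519.7 -398.1   31.9] zaxis [-0.0121  0.0139] jaw deg -4.1 w 0.181 F [-0.  -0.5 -1.4] j [-0.76  0.67  1.55  0.    0.94 -0.69]
```

Request:
servo_tool(targets=[{"x":7,"y":-7,"z":0,"rx":-0.014,"ry":-0.012,"rz":-0.005},{"x":0,"y":0,"z":0,"rx":0,"ry":0,"rz":0},{"x":0,"y":0,"z":-4,"rx":0,"ry":0,"rz":0},{"x":0,"y":0,"z":0,"rx":0,"ry":0,"rz":0}])

```text
time: 8.55
tcp_pos: [0.53, -0.4086, 0.1923]
eef_rot: [0.002, 0.999, -0.038, 0.002]
wrist_force: [-0.5, 0.2, -1.5]
gripper_width: 0.183
```

```bash
python3 st.py
```

```text
t 8.55 tcp [ 530.  -408.6  192.3] grasp [ 530.5 -409.1   29.3] zaxis [ 0.0032 -0.0033] jaw deg -4.4 w 0.183 F [-0.5  0.2 -1.5] j [-0.76  0.68  1.53 -0.    0.92 -0.68]
```

Request:
servo_tool(targets=[{"x":-1,"y":1,"z":-2,"rx":0.003,"ry":0.003,"rz":0},{"x":0,"y":0,"z":-2,"rx":0,"ry":0,"rz":0},{"x":0,"y":0,"z":0,"rx":0,"ry":0,"rz":0}])

```text
time: 8.93
tcp_pos: [0.5289, -0.4075, 0.1884]
eef_rot: [0.0, 0.999, -0.038, 0.0]
wrist_force: [-0.2, 0.4, -0.1]
gripper_width: 0.179
```

```bash
python3 st.py
```

```text
t 8.93 tcp [ 528.9 -407.5  188.4] grasp [ 528.9 -407.5   25.4] zaxis [ 0.0001 -0.0003] jaw deg -4.4 w 0.179 F [-0.2  0.4 -0.1] j [-0.76  0.69  1.54 -0.    0.92 -0.68]
```

Request:
servo_tool(targets=[{"x":0,"y":0,"z":0,"rx":0,"ry":0,"rz":0},{"x":0,"y":0,"z":0,"rx":0,"ry":0,"rz":0},{"x":0,"y":0,"z":0,"rx":0,"ry":0,"rz":0},{"x":0,"y":0,"z":0,"rx":0,"ry":0,"rz":0},{"x":0,"y":0,"z":10,"rx":0,"ry":0,"rz":0},{"x":0,"y":0,"z":30,"rx":0,"ry":0,"rz":0},{"x":0,"y":0,"z":50,"rx":0,"ry":0,"rz":0},{"x":0,"y":0,"z":50,"rx":0,"ry":0,"rz":0}], gripper=0.2)

```text
time: 9.93
tcp_pos: [0.5275, -0.4063, 0.3296]
eef_rot: [-0.002, 0.999, -0.038, -0.003]
wrist_force: [0.2, -0.5, -0.3]
gripper_width: 0.6
```

```bash
python3 st.py
```

```text
t 9.93 tcp [ 527.5 -406.3  329.6] grasp [ 526.7 -405.5  166.6] zaxis [-0.0053  0.0049] jaw deg -4.4 w 0.6 F [ 0.2 -0.5 -0.3] j [-0.76  0.52  1.44 -0.    1.19 -0.68]
```

Request:
servo_tool(targets=[{"x":-8,"y":44,"z":-9,"rx":0,"ry":0,"rz":0.096},{"x":-8,"y":44,"z":-9,"rx":0,"ry":0,"rz":0.096},{"x":-8,"y":44,"z":-9,"rx":0,"ry":0,"rz":0.096},{"x":-8,"y":44,"z":-9,"rx":0,"ry":0,"rz":0.096},{"x":-8,"y":44,"z":-9,"rx":0,"ry":0,"rz":0.096},{"x":-8,"y":44,"z":-9,"rx":0,"ry":0,"rz":0.096},{"x":-8,"y":44,"z":-9,"rx":0,"ry":0,"rz":0.096},{"x":0,"y":0,"z":0,"rx":0,"ry":0,"rz":0}], gripper=0.5)

```text
time: 10.92
tcp_pos: [0.4709, -0.0926, 0.2782]
eef_rot: [0.004, 0.953, 0.303, 0.007]
wrist_force: [0.2, 0.1, 0.5]
gripper_width: 0.749
```

```bash
python3 st.py
```

```text
t 10.93 tcp [470.9 -92.6 278.2] grasp [473.5 -93.  115.2] zaxis [ 0.0158 -0.0027] jaw deg 35.3 w 0.749 F [0.2 0.1 0.5] j [-0.34  0.35  1.91  0.    0.86 -0.96]
```

Request:
servo_tool(targets=[{"x":-2,"y":-7,"z":0,"rx":0.003,"ry":0.016,"rz":-0.022},{"x":0,"y":0,"z":-20,"rx":0,"ry":0,"rz":0},{"x":0,"y":0,"z":-20,"rx":0,"ry":0,"rz":0},{"x":0,"y":0,"z":-18,"rx":0,"ry":0,"rz":0},{"x":0,"y":0,"z":-10,"rx":0,"ry":0,"rz":0},{"x":0,"y":0,"z":-2,"rx":0,"ry":0,"rz":0},{"x":0,"y":0,"z":0,"rx":0,"ry":0,"rz":0}])

```text
time: 11.8
tcp_pos: [0.4739, -0.1088, 0.2104]
eef_rot: [0.004, 0.958, 0.286, 0.003]
wrist_force: [0.1, -0.7, 0.0]
gripper_width: 0.747
```

```bash
python3 st.py
```

```text
t 11.8 tcp [ 473.9 -108.8  210.4] grasp [ 475.2 -109.7   47.4] zaxis [ 0.0082 -0.0055] jaw deg 33.2 w 0.747 F [ 0.1 -0.7  0. ] j [-0.37  0.47  1.95 -0.    0.71 -0.94]
```

Request:
servo_tool(targets=[{"x":-5,"y":9,"z":0,"rx":0.006,"ry":0.008,"rz":0.014},{"x":0,"y":0,"z":-8,"rx":0,"ry":0,"rz":0},{"x":0,"y":0,"z":-8,"rx":0,"ry":0,"rz":0},{"x":0,"y":0,"z":-4,"rx":0,"ry":0,"rz":0},{"x":0,"y":0,"z":0,"rx":0,"ry":0,"rz":0}])

```text
time: 12.42
tcp_pos: [0.4688, -0.099, 0.19]
eef_rot: [-0.0, 0.956, 0.293, 0.001]
wrist_force: [-0.1, -0.3, 0.9]
gripper_width: 0.749
```

```bash
python3 st.py
```

```text
t 12.43 tcp [468.8 -99.  190. ] grasp [469.  -98.9  27. ] zaxis [0.0012 0.0004] jaw deg 34.1 w 0.749 F [-0.1 -0.3  0.9] j [-0.35  0.51  1.97  0.    0.66 -0.95]
```

Request:
servo_tool(targets=[{"x":0,"y":0,"z":-4,"rx":0,"ry":0,"rz":0},{"x":0,"y":0,"z":0,"rx":0,"ry":0,"rz":0},{"x":0,"y":0,"z":0,"rx":0,"ry":0,"rz":0},{"x":0,"y":0,"z":0,"rx":0,"ry":0,"rz":0},{"x":0,"y":0,"z":0,"rx":0,"ry":0,"rz":0},{"x":0,"y":0,"z":0,"rx":0,"ry":0,"rz":0},{"x":0,"y":0,"z":0,"rx":0,"ry":0,"rz":0},{"x":0,"y":0,"z":0,"rx":0,"ry":0,"rz":0}], gripper=-1)

```text
time: 13.42
tcp_pos: [0.469, -0.0992, 0.186]
eef_rot: [0.0, 0.956, 0.293, 0.001]
wrist_force: [0.2, 0.2, -1.7]
gripper_width: 0.293
```

```bash
python3 st.py
```

```text
t 13.43 tcp [469.  -99.2 186. ] grasp [469.2 -99.1  23. ] zaxis [0.0016 0.0002] jaw deg 34.1 w 0.293 F [ 0.2  0.2 -1.7] j [-0.35  0.51  1.98  0.    0.65 -0.95]
```

Request:
servo_tool(targets=[{"x":0,"y":0,"z":15,"rx":0,"ry":0,"rz":0},{"x":0,"y":0,"z":40,"rx":0,"ry":0,"rz":0},{"x":0,"y":0,"z":45,"rx":0,"ry":0,"rz":0},{"x":5,"y":25,"z":15,"rx":0,"ry":0,"rz":-0.03},{"x":9,"y":43,"z":0,"rx":0,"ry":0,"rz":-0.063},{"x":9,"y":43,"z":0,"rx":0,"ry":0,"rz":-0.063},{"x":9,"y":43,"z":0,"rx":0,"ry":0,"rz":-0.063},{"x":9,"y":43,"z":0,"rx":0,"ry":0,"rz":-0.063}])

```text
time: 14.42
tcp_pos: [0.51, 0.101, 0.3129]
eef_rot: [0.002, 0.989, 0.148, 0.004]
wrist_force: [-0.1, -0.4, -0.4]
gripper_width: 0.295
```

Request:
servo_tool(targets=[{"x":10,"y":44,"z":0,"rx":0,"ry":0,"rz":-0.063},{"x":10,"y":44,"z":0,"rx":0,"ry":0,"rz":-0.063},{"x":10,"y":44,"z":0,"rx":0,"ry":0,"rz":-0.063},{"x":10,"y":44,"z":0,"rx":0,"ry":0,"rz":-0.063},{"x":10,"y":44,"z":0,"rx":0,"ry":0,"rz":-0.063},{"x":5,"y":20,"z":0,"rx":0,"ry":0,"rz":-0.06},{"x":0,"y":0,"z":0,"rx":0,"ry":0,"rz":0}])

```text
time: 15.3
tcp_pos: [0.5643, 0.3522, 0.3208]
eef_rot: [0.002, 0.999, -0.043, 0.007]
wrist_force: [0.3, -0.5, -1.0]
gripper_width: 0.294
```

```bash
python3 st.py; python3 snap.py cl1
```

```text
t 15.3 tcp [564.3 352.2 320.8] grasp [566.5 351.5 157.8] zaxis [ 0.0133 -0.004 ] jaw deg -4.9 w 0.294 F [ 0.3 -0.5 -1. ] j [ 0.46  0.53  1.45 -0.01  1.15  0.55]
15.35 [0.56410811 0.35134729 0.32070853] 0.02869554207106515
```

View pics/cl1.png

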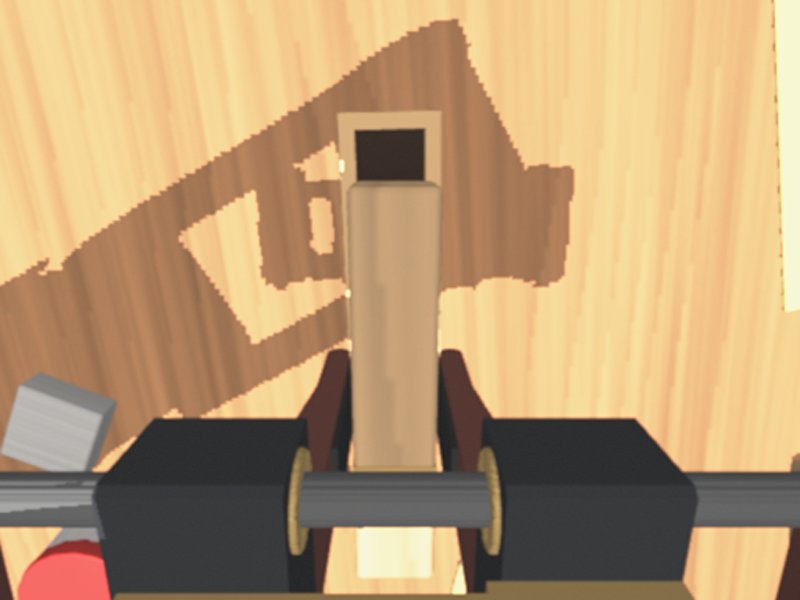

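The clamp is held straight: its centre line is at x≈393, over the mat, whose visible end is at (390,112).

Request:
servo_tool(targets=[{"x":5,"y":12,"z":0,"rx":0.004,"ry":0.013,"rz":0.022},{"x":0,"y":0,"z":-25,"rx":0,"ry":0,"rz":0},{"x":0,"y":0,"z":-30,"rx":0,"ry":0,"rz":0},{"x":0,"y":0,"z":-30,"rx":0,"ry":0,"rz":0},{"x":0,"y":0,"z":-20,"rx":0,"ry":0,"rz":0},{"x":0,"y":0,"z":-5,"rx":0,"ry":0,"rz":0},{"x":0,"y":0,"z":0,"rx":0,"ry":0,"rz":0}])

```text
time: 16.23
tcp_pos: [0.5712, 0.3602, 0.2111]
eef_rot: [-0.001, 1.0, -0.03, -0.0]
wrist_force: [-0.0, 0.1, -0.5]
gripper_width: 0.297
```

```bash
python3 st.py
```

```text
t 16.23 tcp [571.2 360.2 211.1] grasp [571.2 360.5  48.1] zaxis [-0.0001  0.0017] jaw deg -3.4 w 0.297 F [-0.   0.1 -0.5] j [0.46 0.66 1.51 0.   0.97 0.52]
```

Request:
servo_tool(targets=[{"x":-3,"y":3,"z":-8,"rx":-0.002,"ry":0,"rz":0},{"x":0,"y":0,"z":-8,"rx":0,"ry":0,"rz":0},{"x":0,"y":0,"z":-3,"rx":0,"ry":0,"rz":0},{"x":0,"y":0,"z":0,"rx":0,"ry":0,"rz":0}])

```text
time: 16.73
tcp_pos: [0.5689, 0.3641, 0.1933]
eef_rot: [-0.001, 1.0, -0.03, 0.002]
wrist_force: [-1.1, -0.0, 0.6]
gripper_width: 0.297
```

```bash
python3 st.py
```

```text
t 16.73 tcp [568.9 364.1 193.3] grasp [569.4 364.4  30.3] zaxis [0.0034 0.0015] jaw deg -3.4 w 0.297 F [-1.1 -0.   0.6] j [ 0.47  0.69  1.52 -0.    0.94  0.53]
```

Request:
servo_tool(targets=[{"x":0,"y":0,"z":-3,"rx":-0.002,"ry":0.003,"rz":0},{"x":0,"y":0,"z":-1,"rx":0,"ry":0,"rz":0},{"x":0,"y":0,"z":0,"rx":0,"ry":0,"rz":0}])

```text
time: 17.1
tcp_pos: [0.5691, 0.3642, 0.1894]
eef_rot: [0.0, 1.0, -0.03, 0.0]
wrist_force: [0.3, -0.0, -0.5]
gripper_width: 0.293
```

Request:
servo_tool(targets=[{"x":0,"y":0,"z":0,"rx":0,"ry":0,"rz":0},{"x":0,"y":0,"z":0,"rx":0,"ry":0,"rz":0},{"x":0,"y":0,"z":0,"rx":0,"ry":0,"rz":0},{"x":0,"y":0,"z":0,"rx":0,"ry":0,"rz":0},{"x":0,"y":0,"z":10,"rx":0,"ry":0,"rz":0},{"x":0,"y":0,"z":30,"rx":0,"ry":0,"rz":0},{"x":0,"y":0,"z":50,"rx":0,"ry":0,"rz":0},{"x":0,"y":0,"z":30,"rx":0,"ry":0,"rz":0}], gripper=0.4)

```text
time: 18.1
tcp_pos: [0.5681, 0.3636, 0.3121]
eef_rot: [0.001, 1.0, -0.03, -0.001]
wrist_force: [-0.2, -0.8, -0.7]
gripper_width: 0.7
```

```bash
python3 st.py
```

```text
t 18.1 tcp [568.1 363.6 312.1] grasp [567.6 363.2 149.1] zaxis [-0.003  -0.0023] jaw deg -3.4 w 0.7 F [-0.2 -0.8 -0.7] j [ 0.47  0.55  1.43 -0.    1.16  0.53]
```

Request:
servo_tool(targets=[{"x":-35,"y":-14,"z":-5,"rx":0,"ry":0,"rz":-0.075},{"x":-35,"y":-14,"z":-10,"rx":0,"ry":0,"rz":-0.075},{"x":-35,"y":-14,"z":-10,"rx":0,"ry":0,"rz":-0.075},{"x":-35,"y":-14,"z":-10,"rx":0,"ry":0,"rz":-0.075},{"x":-35,"y":-14,"z":-15,"rx":0,"ry":0,"rz":-0.075},{"x":-30,"y":-12,"z":-15,"rx":0,"ry":0,"rz":-0.07},{"x":0,"y":0,"z":0,"rx":0,"ry":0,"rz":0},{"x":0,"y":0,"z":0,"rx":0,"ry":0,"rz":0}], gripper=0.8)

```text
time: 19.1
tcp_pos: [0.3608, 0.2808, 0.2569]
eef_rot: [-0.004, 0.967, -0.256, 0.007]
wrist_force: [0.2, 0.6, -0.6]
gripper_width: 0.902
```

```bash
python3 st.py
```

```text
t 19.1 tcp [360.8 280.8 256.9] grasp [363.5 281.3  93.9] zaxis [0.0163 0.0032] jaw deg -29.7 w 0.902 F [ 0.2  0.6 -0.6] j [ 0.51  0.36  1.98 -0.01  0.79  1.03]
```

Request:
servo_tool(targets=[{"x":-4,"y":-2,"z":0,"rx":-0.003,"ry":0.016,"rz":0.01},{"x":0,"y":0,"z":-20,"rx":0,"ry":0,"rz":0},{"x":0,"y":0,"z":-22,"rx":0,"ry":0,"rz":0},{"x":0,"y":0,"z":-12,"rx":0,"ry":0,"rz":0},{"x":0,"y":0,"z":-3,"rx":0,"ry":0,"rz":0},{"x":0,"y":0,"z":0,"rx":0,"ry":0,"rz":0}])

```text
time: 19.85
tcp_pos: [0.3635, 0.2817, 0.2014]
eef_rot: [-0.004, 0.968, -0.249, 0.003]
wrist_force: [-0.9, -0.3, -0.3]
gripper_width: 0.903
```

```bash
python3 st.py
```

```text
t 19.85 tcp [363.5 281.7 201.4] grasp [364.8 282.7  38.4] zaxis [0.0079 0.0057] jaw deg -28.9 w 0.903 F [-0.9 -0.3 -0.3] j [0.51 0.47 2.01 0.   0.65 1.01]
```

Request:
servo_tool(targets=[{"x":-6,"y":-3,"z":0,"rx":-0.006,"ry":0.008,"rz":0},{"x":0,"y":0,"z":-6,"rx":0,"ry":0,"rz":0},{"x":0,"y":0,"z":-6,"rx":0,"ry":0,"rz":0},{"x":0,"y":0,"z":-2,"rx":0,"ry":0,"rz":0},{"x":0,"y":0,"z":0,"rx":0,"ry":0,"rz":0}])

```text
time: 20.48
tcp_pos: [0.3574, 0.2788, 0.1876]
eef_rot: [-0.0, 0.968, -0.249, 0.0]
wrist_force: [-0.6, 0.7, 0.3]
gripper_width: 0.899
```

```bash
python3 st.py
```

```text
t 20.48 tcp [357.4 278.8 187.6] grasp [357.6 278.8  24.6] zaxis [0.0011 0.0002] jaw deg -28.9 w 0.899 F [-0.6  0.7  0.3] j [ 0.51  0.49  2.03 -0.    0.62  1.01]
```

Now I'll close on the block with more force.

Request:
servo_tool(targets=[{"x":0,"y":0,"z":-2,"rx":0,"ry":0,"rz":0},{"x":0,"y":0,"z":0,"rx":0,"ry":0,"rz":0},{"x":0,"y":0,"z":0,"rx":0,"ry":0,"rz":0},{"x":0,"y":0,"z":0,"rx":0,"ry":0,"rz":0},{"x":0,"y":0,"z":0,"rx":0,"ry":0,"rz":0},{"x":0,"y":0,"z":0,"rx":0,"ry":0,"rz":0},{"x":0,"y":0,"z":0,"rx":0,"ry":0,"rz":0}], gripper=-1, newtons=45)

```text
time: 21.35
tcp_pos: [0.3575, 0.2789, 0.1856]
eef_rot: [-0.0, 0.968, -0.249, 0.001]
wrist_force: [-0.0, -0.4, -1.1]
gripper_width: 0.565
```

```bash
python3 st.py
```

```text
t 21.35 tcp [357.5 278.9 185.6] grasp [357.7 278.9  22.6] zaxis [0.0013 0.0004] jaw deg -28.9 w 0.565 F [-0.  -0.4 -1.1] j [ 0.51  0.5   2.03 -0.    0.61  1.01]
```

Request:
servo_tool(targets=[{"x":0,"y":0,"z":15,"rx":0,"ry":0,"rz":0},{"x":0,"y":0,"z":35,"rx":0,"ry":0,"rz":0},{"x":0,"y":0,"z":45,"rx":0,"ry":0,"rz":0},{"x":10,"y":-13,"z":40,"rx":0,"ry":0,"rz":0},{"x":28,"y":-36,"z":5,"rx":0,"ry":0,"rz":0.03},{"x":28,"y":-36,"z":0,"rx":0,"ry":0,"rz":0.03},{"x":28,"y":-36,"z":0,"rx":0,"ry":0,"rz":0.03},{"x":28,"y":-36,"z":0,"rx":0,"ry":0,"rz":0.03}])

```text
time: 22.35
tcp_pos: [0.4775, 0.1178, 0.3281]
eef_rot: [0.002, 0.983, -0.186, -0.002]
wrist_force: [0.7, 0.0, -4.0]
gripper_width: 0.567
```

Request:
servo_tool(targets=[{"x":28,"y":-37,"z":0,"rx":0,"ry":0,"rz":0.03},{"x":28,"y":-37,"z":0,"rx":0,"ry":0,"rz":0.03},{"x":28,"y":-37,"z":0,"rx":0,"ry":0,"rz":0.03},{"x":28,"y":-37,"z":0,"rx":0,"ry":0,"rz":0.03},{"x":28,"y":-37,"z":0,"rx":0,"ry":0,"rz":0.03},{"x":20,"y":-26,"z":0,"rx":0,"ry":0,"rz":0.03},{"x":0,"y":0,"z":0,"rx":0,"ry":0,"rz":0}])

```text
time: 23.22
tcp_pos: [0.6402, -0.1039, 0.3229]
eef_rot: [0.002, 0.995, -0.096, -0.006]
wrist_force: [-0.1, 0.5, -4.8]
gripper_width: 0.567
```

```bash
python3 st.py
```

```text
t 23.23 tcp [ 640.2 -103.9  322.9] grasp [ 638.2 -104.5  159.9] zaxis [-0.0125 -0.0035] jaw deg -11.0 w 0.567 F [-0.1  0.5 -4.8] j [-0.27  0.51  1.48 -0.01  1.16 -0.07]
```

Request:
servo_tool(targets=[{"x":26,"y":-16,"z":0,"rx":0.004,"ry":-0.012,"rz":0.017},{"x":0,"y":0,"z":-25,"rx":0,"ry":0,"rz":0},{"x":0,"y":0,"z":-30,"rx":0,"ry":0,"rz":0},{"x":0,"y":0,"z":-30,"rx":0,"ry":0,"rz":0},{"x":0,"y":0,"z":-25,"rx":0,"ry":0,"rz":0},{"x":0,"y":0,"z":-5,"rx":0,"ry":0,"rz":0},{"x":0,"y":0,"z":0,"rx":0,"ry":0,"rz":0}])

```text
time: 24.1
tcp_pos: [0.661, -0.1151, 0.2011]
eef_rot: [-0.002, 0.996, -0.087, -0.007]
wrist_force: [1.0, -0.0, -3.0]
gripper_width: 0.56
```

```bash
python3 st.py
```

```text
t 24.1 tcp [ 661.  -115.1  201.1] grasp [ 658.9 -114.1   38.1] zaxis [-0.0126  0.0058] jaw deg -10.0 w 0.56 F [ 1. -0. -3.] j [-0.28  0.68  1.51  0.    0.97 -0.1 ]
```

Request:
servo_tool(targets=[{"x":5,"y":-5,"z":0,"rx":-0.006,"ry":-0.012,"rz":0},{"x":0,"y":0,"z":-5,"rx":0,"ry":0,"rz":0},{"x":0,"y":0,"z":-3,"rx":0,"ry":0,"rz":0},{"x":0,"y":0,"z":0,"rx":0,"ry":0,"rz":0}])

```text
time: 24.6
tcp_pos: [0.6676, -0.1206, 0.1959]
eef_rot: [0.001, 0.996, -0.087, 0.003]
wrist_force: [-0.1, 1.0, -3.5]
gripper_width: 0.566
```

```bash
python3 st.py
```

```text
t 24.6 tcp [ 667.6 -120.6  195.9] grasp [ 668.4 -120.9   32.9] zaxis [ 0.0052 -0.002 ] jaw deg -10.0 w 0.566 F [-0.1  1.  -3.5] j [-0.28  0.69  1.51 -0.    0.94 -0.11]
```

Request:
servo_tool(targets=[{"x":-1,"y":0,"z":-3,"rx":0.002,"ry":0.005,"rz":0},{"x":0,"y":0,"z":-2,"rx":0,"ry":0,"rz":0},{"x":0,"y":0,"z":-2,"rx":0,"ry":0,"rz":0},{"x":0,"y":0,"z":0,"rx":0,"ry":0,"rz":0}])

```text
time: 25.1
tcp_pos: [0.6666, -0.1207, 0.1886]
eef_rot: [-0.0, 0.996, -0.087, 0.0]
wrist_force: [-0.4, -0.1, -2.5]
gripper_width: 0.564
```

```bash
python3 st.py
```

```text
t 25.1 tcp [ 666.6 -120.7  188.6] grasp [ 666.6 -120.7   25.6] zaxis [0.0001 0.0001] jaw deg -10.0 w 0.564 F [-0.4 -0.1 -2.5] j [-0.28  0.7   1.51  0.    0.94 -0.11]
```

Request:
servo_tool(targets=[{"x":0,"y":0,"z":0,"rx":0,"ry":0,"rz":0},{"x":0,"y":0,"z":0,"rx":0,"ry":0,"rz":0},{"x":0,"y":0,"z":0,"rx":0,"ry":0,"rz":0},{"x":0,"y":0,"z":0,"rx":0,"ry":0,"rz":0},{"x":0,"y":0,"z":10,"rx":0,"ry":0,"rz":0},{"x":0,"y":0,"z":35,"rx":0,"ry":0,"rz":0},{"x":0,"y":0,"z":50,"rx":0,"ry":0,"rz":0},{"x":0,"y":0,"z":40,"rx":0,"ry":0,"rz":0}], gripper=1)

```text
time: 26.1
tcp_pos: [0.6657, -0.1204, 0.3267]
eef_rot: [-0.0, 0.996, -0.087, -0.002]
wrist_force: [0.1, -0.1, -0.4]
gripper_width: 1.0
```

```bash
python3 st.py
```

```text
t 26.1 tcp [ 665.7 -120.4  326.7] grasp [ 665.1 -120.2  163.7] zaxis [-0.0036  0.0012] jaw deg -10.0 w 1.0 F [ 0.1 -0.1 -0.4] j [-0.28  0.54  1.41  0.    1.19 -0.11]
```

Request:
servo_tool(targets=[{"x":-28,"y":25,"z":0,"rx":0,"ry":0,"rz":0.15},{"x":-28,"y":25,"z":0,"rx":0,"ry":0,"rz":0.17},{"x":-28,"y":25,"z":-5,"rx":0,"ry":0,"rz":0.17},{"x":-28,"y":25,"z":-10,"rx":0,"ry":0,"rz":0.17},{"x":-28,"y":25,"z":-10,"rx":0,"ry":0,"rz":0.17},{"x":-28,"y":25,"z":-15,"rx":0,"ry":0,"rz":0.17},{"x":-28,"y":25,"z":-15,"rx":0,"ry":0,"rz":0.17},{"x":-14,"y":12,"z":0,"rx":0,"ry":0,"rz":0.1}])

```text
time: 27.1
tcp_pos: [0.4522, 0.0698, 0.2828]
eef_rot: [-0.001, 0.843, 0.537, 0.009]
wrist_force: [0.9, 0.0, -0.8]
gripper_width: 0.998
```

Request:
servo_tool(targets=[{"x":0,"y":0,"z":0,"rx":0,"ry":0,"rz":0},{"x":0,"y":0,"z":0,"rx":0,"ry":0,"rz":0}])

```text
time: 27.35
tcp_pos: [0.4521, 0.0702, 0.2839]
eef_rot: [-0.0, 0.844, 0.537, 0.01]
wrist_force: [1.0, 0.3, -0.1]
gripper_width: 1.0
```

```bash
python3 st.py
```

```text
t 27.35 tcp [452.1  70.2 283.9] grasp [454.7  72.  121. ] zaxis [0.0158 0.011 ] jaw deg 65.0 w 1.0 F [ 1.   0.3 -0.1] j [-0.    0.31  1.95  0.01  0.86 -1.15]
```

Request:
servo_tool(targets=[{"x":-10,"y":11,"z":0,"rx":-0.011,"ry":0.016,"rz":0},{"x":0,"y":0,"z":-15,"rx":0,"ry":0,"rz":0},{"x":-2,"y":-1,"z":-20,"rx":0,"ry":0,"rz":0},{"x":0,"y":0,"z":-10,"rx":0,"ry":0,"rz":0},{"x":0,"y":0,"z":0,"rx":0,"ry":0,"rz":0}])

```text
time: 27.98
tcp_pos: [0.4464, 0.0779, 0.2402]
eef_rot: [0.003, 0.847, 0.532, 0.004]
wrist_force: [-0.5, -0.6, 0.4]
gripper_width: 0.998
```

```bash
python3 st.py
```

```text
t 27.98 tcp [446.4  77.9 240.2] grasp [447.9  77.8  77.2] zaxis [ 0.0094 -0.0008] jaw deg 64.3 w 0.998 F [-0.5 -0.6  0.4] j [ 0.02  0.39  2.   -0.    0.75 -1.1 ]
```

Request:
servo_tool(targets=[{"x":-6,"y":4,"z":0,"rx":0.001,"ry":0.01,"rz":0},{"x":-1,"y":0,"z":-15,"rx":0,"ry":0,"rz":0},{"x":-1,"y":0,"z":-15,"rx":0,"ry":0,"rz":0},{"x":0,"y":0,"z":-8,"rx":0,"ry":0,"rz":0},{"x":0,"y":0,"z":-2,"rx":0,"ry":0,"rz":0},{"x":0,"y":0,"z":0,"rx":0,"ry":0,"rz":0}])

```text
time: 28.72
tcp_pos: [0.4395, 0.0825, 0.2022]
eef_rot: [0.001, 0.847, 0.532, 0.002]
wrist_force: [0.3, -0.2, -0.0]
gripper_width: 1.005
```

```bash
python3 st.py
```

```text
t 28.73 tcp [439.5  82.5 202.2] grasp [440.   82.7  39.2] zaxis [0.0032 0.0008] jaw deg 64.2 w 1.005 F [ 0.3 -0.2 -0. ] j [ 0.03  0.46  2.04  0.    0.64 -1.09]
```

Request:
servo_tool(targets=[{"x":2,"y":-1,"z":-6,"rx":-0.001,"ry":0.003,"rz":0},{"x":0,"y":0,"z":-6,"rx":0,"ry":0,"rz":0},{"x":0,"y":0,"z":-3,"rx":0,"ry":0,"rz":0},{"x":0,"y":0,"z":0,"rx":0,"ry":0,"rz":0}])

```text
time: 29.22
tcp_pos: [0.4422, 0.0815, 0.1868]
eef_rot: [0.0, 0.847, 0.531, 0.001]
wrist_force: [-0.4, 0.1, -0.4]
gripper_width: 1.003
```

```bash
python3 st.py
```

```text
t 29.23 tcp [442.2  81.5 186.8] grasp [442.4  81.4  23.8] zaxis [ 0.0015 -0.0003] jaw deg 64.2 w 1.003 F [-0.4  0.1 -0.4] j [ 0.03  0.49  2.04 -0.    0.61 -1.09]
```

Request:
servo_tool(targets=[{"x":0,"y":0,"z":0,"rx":0,"ry":0,"rz":0},{"x":0,"y":0,"z":0,"rx":0,"ry":0,"rz":0},{"x":0,"y":0,"z":0,"rx":0,"ry":0,"rz":0},{"x":0,"y":0,"z":0,"rx":0,"ry":0,"rz":0},{"x":0,"y":0,"z":0,"rx":0,"ry":0,"rz":0},{"x":0,"y":0,"z":0,"rx":0,"ry":0,"rz":0},{"x":0,"y":0,"z":0,"rx":0,"ry":0,"rz":0}], gripper=-1, newtons=25)

```text
time: 30.1
tcp_pos: [0.442, 0.0815, 0.187]
eef_rot: [0.0, 0.847, 0.531, 0.001]
wrist_force: [0.1, 0.5, -0.2]
gripper_width: 0.632
```

```bash
python3 st.py
```

```text
t 30.1 tcp [442.   81.5 187. ] grasp [442.3  81.4  24. ] zaxis [ 0.0015 -0.0003] jaw deg 64.2 w 0.632 F [ 0.1  0.5 -0.2] j [ 0.03  0.49  2.04 -0.    0.61 -1.09]
```

Request:
servo_tool(targets=[{"x":0,"y":0,"z":15,"rx":0,"ry":0,"rz":0},{"x":0,"y":0,"z":35,"rx":0,"ry":0,"rz":0},{"x":0,"y":0,"z":40,"rx":0,"ry":0,"rz":0},{"x":38,"y":5,"z":0,"rx":0,"ry":0,"rz":0},{"x":38,"y":5,"z":0,"rx":0,"ry":0,"rz":0},{"x":38,"y":5,"z":0,"rx":0,"ry":0,"rz":0},{"x":38,"y":5,"z":0,"rx":0,"ry":0,"rz":0},{"x":38,"y":5,"z":0,"rx":0,"ry":0,"rz":0}])

```text
time: 31.1
tcp_pos: [0.6327, 0.107, 0.2798]
eef_rot: [-0.001, 0.847, 0.531, -0.002]
wrist_force: [0.4, -0.5, -0.7]
gripper_width: 0.633
```

Request:
servo_tool(targets=[{"x":8,"y":1,"z":0,"rx":0,"ry":0,"rz":0},{"x":0,"y":0,"z":0,"rx":0,"ry":0,"rz":0},{"x":0,"y":0,"z":0,"rx":0,"ry":0,"rz":0}])

```text
time: 31.48
tcp_pos: [0.6405, 0.108, 0.2786]
eef_rot: [-0.001, 0.847, 0.531, -0.003]
wrist_force: [-0.1, -0.1, -1.1]
gripper_width: 0.632
```

```bash
python3 st.py
```

```text
t 31.48 tcp [640.5 108.  278.6] grasp [639.5 107.9 115.6] zaxis [-0.0064 -0.0007] jaw deg 64.2 w 0.632 F [-0.1 -0.1 -1.1] j [ 0.06  0.55  1.52 -0.    1.07 -1.06]
```

Request:
servo_tool(targets=[{"x":-5,"y":0,"z":-5,"rx":0,"ry":-0.006,"rz":0},{"x":0,"y":0,"z":-20,"rx":0,"ry":0,"rz":0},{"x":0,"y":0,"z":-25,"rx":0,"ry":0,"rz":0},{"x":0,"y":0,"z":-20,"rx":0,"ry":0,"rz":0},{"x":0,"y":0,"z":-6,"rx":0,"ry":0,"rz":0},{"x":0,"y":0,"z":0,"rx":0,"ry":0,"rz":0}])

```text
time: 32.22
tcp_pos: [0.6285, 0.1076, 0.2009]
eef_rot: [-0.001, 0.847, 0.532, -0.002]
wrist_force: [-0.2, 1.1, -1.0]
gripper_width: 0.633
```

```bash
python3 st.py
```

```text
t 32.23 tcp [628.5 107.6 200.9] grasp [627.8 107.5  37.9] zaxis [-0.0039 -0.0011] jaw deg 64.2 w 0.633 F [-0.2  1.1 -1. ] j [ 0.06  0.64  1.6  -0.    0.91 -1.06]
```

Request:
servo_tool(targets=[{"x":7,"y":0,"z":0,"rx":0.001,"ry":-0.004,"rz":0},{"x":0,"y":0,"z":-4,"rx":0,"ry":0,"rz":0},{"x":0,"y":0,"z":-3,"rx":0,"ry":0,"rz":0},{"x":0,"y":0,"z":0,"rx":0,"ry":0,"rz":0}])

```text
time: 32.72
tcp_pos: [0.6369, 0.1077, 0.1958]
eef_rot: [0.001, 0.847, 0.532, 0.002]
wrist_force: [-0.4, 0.2, -1.2]
gripper_width: 0.628
```

```bash
python3 st.py
```

```text
t 32.73 tcp [636.9 107.7 195.8] grasp [637.6 107.7  32.8] zaxis [0.0044 0.0002] jaw deg 64.2 w 0.628 F [-0.4  0.2 -1.2] j [ 0.06  0.65  1.59 -0.    0.9  -1.06]
```

Target z is 190.

Request:
servo_tool(targets=[{"x":-2,"y":0,"z":-3,"rx":0,"ry":0.004,"rz":0},{"x":0,"y":0,"z":-3,"rx":0,"ry":0,"rz":0},{"x":0,"y":0,"z":0,"rx":0,"ry":0,"rz":0}])

```text
time: 33.1
tcp_pos: [0.6347, 0.1077, 0.19]
eef_rot: [-0.0, 0.847, 0.532, 0.0]
wrist_force: [-1.3, 0.4, 0.9]
gripper_width: 0.632
```

```bash
python3 st.py
```

```text
t 33.1 tcp [634.7 107.7 190. ] grasp [634.7 107.8  27. ] zaxis [0.0003 0.0003] jaw deg 64.2 w 0.632 F [-1.3  0.4  0.9] j [ 0.06  0.66  1.59  0.    0.89 -1.06]
```

Request:
servo_tool(targets=[{"x":0,"y":0,"z":0,"rx":0,"ry":0,"rz":0},{"x":0,"y":0,"z":0,"rx":0,"ry":0,"rz":0},{"x":0,"y":0,"z":0,"rx":0,"ry":0,"rz":0},{"x":0,"y":0,"z":0,"rx":0,"ry":0,"rz":0},{"x":0,"y":0,"z":10,"rx":0,"ry":0,"rz":0},{"x":0,"y":0,"z":35,"rx":0,"ry":0,"rz":0},{"x":0,"y":0,"z":50,"rx":0,"ry":0,"rz":0},{"x":0,"y":0,"z":50,"rx":0,"ry":0,"rz":0}], gripper=1)

```text
time: 34.1
tcp_pos: [0.6325, 0.1075, 0.3357]
eef_rot: [-0.002, 0.847, 0.532, -0.004]
wrist_force: [0.4, -0.1, 0.7]
gripper_width: 0.995
```

Request:
servo_tool(targets=[{"x":-30,"y":35,"z":20,"rx":0,"ry":0,"rz":0},{"x":-35,"y":40,"z":20,"rx":0,"ry":0,"rz":0},{"x":-40,"y":40,"z":10,"rx":0,"ry":0,"rz":0},{"x":-45,"y":40,"z":0,"rx":0,"ry":0,"rz":0},{"x":-45,"y":40,"z":0,"rx":0,"ry":0,"rz":0},{"x":-45,"y":40,"z":0,"rx":0,"ry":0,"rz":0},{"x":-45,"y":40,"z":0,"rx":0,"ry":0,"rz":0},{"x":-10,"y":10,"z":0,"rx":0,"ry":0,"rz":0}])

```text
time: 35.1
tcp_pos: [0.3307, 0.3981, 0.4005]
eef_rot: [0.0, 0.848, 0.53, 0.008]
wrist_force: [1.3, -0.2, 0.6]
gripper_width: 0.996
```

```bash
python3 st.py; cat > fin.py <<'E'
from meas import *
p,d=viewer.camera("top"); i,T=wfc("top"); w=cloud(d,i,T); ok=d>0
cv2.imwrite("pics/fin.png",cv2.resize(p[30:330,20:500,::-1],(800,500),interpolation=cv2.INTER_CUBIC))
for k,(x,y,r,a,b) in {'block':(.666,-.12,.05,.016,.035),'tin':(.635,.108,.045,.025,.045),'clamp':(.569,.364,.085,.018,.035),'stock':(.529,-.4,.06,.013,.03),'jar':(.551,-.002,.03,.035,.06)}.items(): print(k,rect(w,ok,(x,y),r,a,b))
E
python3 fin.py
```

```text
t 35.1 tcp [330.7 398.1 400.5] grasp [332.9 399.4 237.6] zaxis [0.0132 0.0076] jaw deg 64.0 w 0.996 F [ 1.3 -0.2  0.6] j [ 0.75  0.24  1.7  -0.    1.19 -0.37]
block (323, array([ 668., -121.]), 'mean', array([ 667.5, -120.5,   22. ], dtype=float32), 'size', 51, 50, 'longaxis deg', np.float32(170.6))
tin (321, array([636., 108.]), 'mean', array([635.3, 107.6,  32.2], dtype=float32), 'size', 54, 53, 'longaxis deg', np.float32(28.0))
clamp (451, array([570., 364.]), 'mean', array([570.2, 362.7,  24.1], dtype=float32), 'size', 131, 27, 'longaxis deg', np.float32(87.0))
stock (165, array([ 531., -401.]), 'mean', array([ 531.1, -399. ,   18.5], dtype=float32), 'size', 78, 16, 'longaxis deg', np.float32(85.9))
jar (110, array([553.,  -1.]), 'mean', array([552.7,  -0.9,  47.3], dtype=float32), 'size', 30, 29, 'longaxis deg', np.float32(44.8))
```

View pics/fin.png

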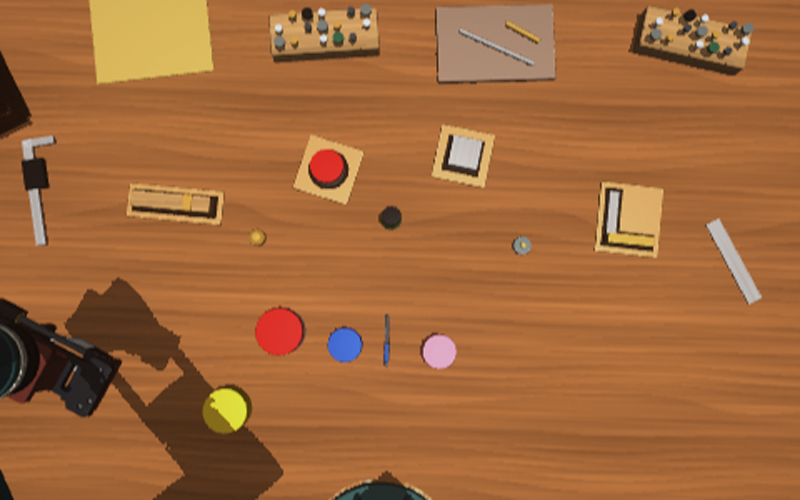

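All four tools lie on their silhouettes in the picture: block (463,154), tin (327,167), clamp (175,203), and the square's corner at (613,240). The jar is unmoved at (390,217). I'll hand in.

```bash
python3 -c "
from rig import ctrl
print(ctrl.hand_in())"
```

```text
the job is handed in; nothing more can be done
None
```

All four tools are on their own mats and the job is handed in at about 35 s of the 120 s. I moved them one at a time in the order try square, ring clamp, bench block, tin. Each was lowered until it stood at mat height before I let go.

A top-camera check with depth, taken just before hand-in, gave these distances from each place:

| Tool | Off its place | Angle off |
|---|---|---|
| Block | about 2 mm | under 1° |
| Tin | about 1 mm | – |
| Clamp | about 1.5 mm | under 1° |
| Try square | about 2 mm | under 1°, pointing as its silhouette |

- **Heights:** the tops read 2 mm or so higher than on the bare bench, where 3 mm was expected, so the tools lie on the mats.
- **Jar:** it stands upright, and its measured position differs by about 2 mm from the first reading. That is within the calibration error, and nothing touched it.
- **Speed:** I did not measure the tools' speeds.

One measurement failed on the way: the automatic outline of the try square's mat in the top picture was wrong, because it picked up surrounding bench. I used mat corners read from the wrist picture instead. They agreed with the two-view estimate to about 1 mm sideways, and the mat size came out within 2 mm of the stated one.

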